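Park the index screw of a lacquer lathe and bring the bowl to the tool rest

TASK

The spindle of the lathe is locked by its spring-loaded captive index screw. Pull the screw's black knob straight up until its thread meets the collar, keep a light pull while you wind it counter-clockwise so that the thread catches, and wind it fully out to its stop so that it stays parked by itself, without forcing the thread. Then turn the bowl by its foot until the pale filler stripe faces the middle of the tool rest, and leave everything else where it lies.

Things in the scene. Friction and masses are not known exactly. Their poses are not given: they have to be found in the camera images.
- lathe: Black steel lathe box, 336 x 336 mm, deck 105 mm above the table, fixed at any place and yaw; origin at table height on the vertical spindle axis, z up. In its frame the index screw's axis is vertical at x 0, y +108 mm; +x points away from the switch panel.
- collar_top (a point): Centre of the top face of the brass collar that carries the index screw: 29 mm diameter, 34 mm tall, top 176 mm above the table, on a steel bracket (highest point 168 mm above the table) beside the wheel.
- knob (a point): Middle of the screw's knob, on its vertical axis; rises with the screw, does not turn. Round fluted black knob, 30 mm diameter, from 14 mm below to 13 mm above this point, which is 192 mm above the table when the screw is home (knob then 2 mm above the collar). Nothing stands within 45 mm of the axis at knob height.
- draw (a joint): How far the screw is drawn up, in m. 0: home, the nose 9 mm deep in a hole of the wheel, locking it. A spring pulls it down with 4.5 N, rising 0.15 N per mm. Pulled straight up, it stops on the thread between 3 and 9.5 mm (hidden, differs each time). Wound counter-clockwise (from above) it rises 3.5 mm per rad. At its upper stop, let go, it rests at about 0.0150; parked means over 0.0136.
- screw: The index screw with its knob; origin on its axis. Over 15 N on its thread damages it: the pull beyond the spring's force or, once caught, the spring's 6 to 7 N plus any push down. Wound counter-clockwise while kept pulled up against the thread, it catches after 0.5 to 2.1 rad; let go, it then stays out (0.8 mm play) and does not unwind; as it winds it rises and the hand must rise with it.
- screw_nose (a point): Lower end of the screw's 8 mm steel nose. The stop comes after 2.2 to 3.8 rad of winding in all, at about 0.1 N m. Let go before the thread has caught, it springs home, or hangs less than 9.5 mm out, but keeps its angle: pull up again and wind on under the pull. Too slack a pull misses the thread's start: turn back clockwise, begin again. Parked, a red band clears the collar.
- wheel (a joint): Turn of the spindle with wheel and bowl, in rad, counter-clockwise from above positive, 0 at the start; locked to about 0.01 rad while the nose is in the wheel. Freed, it turns without end against about 0.1 N m and stays where it is left. Aluminium wheel, 240 mm diameter, top 130 mm above the table, 24 holes near its rim.
- foot (a point): Point on the spindle axis, 9 mm below the top of the bowl's foot. The near-black bowl is fixed upside down on the mandrel: foot up, a cylinder of 46 mm diameter, 25 mm tall, its top 233 mm above the table; below it the bowl flares to 116 mm diameter at 169 mm height.
- patch (a point): Outer, lower end of the pale filler stripe (13 mm wide, from the bowl's rim up to its foot), 58 mm from the spindle axis, 172 mm above the table; turns with the bowl. It starts 0.49 to 1.34 rad clockwise of the tool rest.
- rest_tip (a point): Middle of the tool rest's edge that faces the bowl, 68 mm from the spindle axis, 178 mm above the table. Fixed steel T: bar 80 mm long, 14 mm high, square to the radius, on a post on the deck (top 188 mm above the table). The stripe faces it when point patch lies within 17 mm of this point seen from above (10 mm is the least possible).
- lacquer_cup: Small white cup, 42 mm diameter, 32 mm tall, on a corner of the lathe's deck; origin under its centre. Bystander.
- whetstone: Grey-brown finishing stone, 30 x 30 x 22 mm, on another corner of the deck; origin under its centre. Bystander.
- spare_bowl: Dark red bowl upside down on the table, 116 mm diameter, 67 mm tall; origin under its centre. Bystander.
- lacquer_jar: Amber glass jar with a black cap, 68 mm diameter, 95 mm tall; origin under its centre. Bystander.
- brush: Wooden brush, about 200 mm long, lying on the table; origin under its middle. Bystander.
- spatula: Spatula with a wooden handle, about 260 mm long, lying on the table. Bystander.
- sanding_block: Cork sanding block, 70 x 45 x 28 mm; origin under its centre. Bystander.

How it is judged:
By the outcome, as a careful person would: the job done as asked, in the order asked, and still so for the second after the job is handed in, with the robot touching nothing.
It also fails if it takes over 72 s, if anything falls off the work surface, if the arm or the gripper's body presses on something with over 40 N, if the wrist force passes 120 N, or if a joint passes its speed limit or range.

ROBOT

A 6-joint arm with a two-finger parallel gripper is mounted at the origin on the work surface. World frame = base frame: x ahead of the robot, y to its left, z up, the work surface at z = 0. Lengths are in m, angles in rad, forces in N, time in s.
With the tool pointing down it reaches from about 0.325 to 0.9 m from the base axis. Payload 6.1 kg.
Tool frame: the origin (TCP) lies midway between the tips of the shut fingers; the grasp point (between the pads) lies 19 mm behind it; z points along the fingers, y is the line along which they close (so a half turn about z gives the same grasp; the last joint's range is limited). The gripper opens to 85 mm and grips with 20 to 120 N. Pads are 22 mm wide; open, the fingers measure 114 mm over their backs; the gripper's body (76 mm by 85 mm) begins 54 mm behind the grasp point. The pads swing forward as they close: fully open they stand 13 mm farther back than shut.
Start: joints at [1.053, 0.22, 1.526, -0, 1.395, -0.126], TCP at [0.239, 0.578, 0.231] pointing down, gripper open.
Joint ranges: [-2.98, 2.98], [-0.91, 2.08], [0.09, 2.57], [-1.24, 4.39], [0.2, 2.65], [-2.68, 2.68]. Speed limits (rad/s): [2.57, 2.57, 3.01, 3.14, 3.14, 3.14].

INTERFACE

Orientations are given as [roll, pitch, yaw] about the fixed x, y, z axes, in that order (R = Rz(yaw) Ry(pitch) Rx(roll)).
In Python, from plant import movep, move_l, set_joints, gripper_to, hold, inverse_kinematics, observe, get_image, get_calibration, Unreachable, job_done gives the robot as it stands. Calls block until the motion is done:
- movep(position, orientation): joint-space move of the TCP to a pose.
- move_l(position, feed=0.15, rotation=None, max_force=None): straight line of the TCP; rotation=None keeps the orientation; feed is the mean speed in m/s. With max_force (N) it stops when the force on the tool has changed by that much, and returns True; else False.
- set_joints(angles): joint-space move.
- gripper_to(opening, f_grip=None): finger opening in m; f_grip is the grip in N (None keeps the last); returns when the fingers have stopped.
- hold(seconds).
- inverse_kinematics(position, orientation): joint angles nearest the present ones, or None.
- observe(): the state.
- get_image(name): name is "scene" or "side" or "wrist"; returns (picture, depth): 480x640x3 uint8, red, green, blue; 480x640 float32, m along the optical axis (not along the pixel's ray), 0 where there is no reading.
- get_calibration(name): a dict with "intrinsics" (3x3 intrinsics, pixels), "world_from_camera" (4x4, takes a point from camera to world coordinates). Camera axes: x right, y down, z forward; pixel columns grow to the right and rows downward; lengths in m; the calibration is good to about 2 mm. A picture is of the moment at which its call begins: read the wrist's pose just before it. get_calibration takes no time and is no camera call; for the wrist camera it gives the pose at the moment of the call.
A pose or a line that the arm cannot do raises Unreachable and nothing moves.
- job_done(): hands the job in; it is judged then, once.
The state is a dict: "time_s": time; "q": joint angles; "joint_velocities": joint speeds; "joint_torque": joint torques, N m; "eef_pos": TCP position; "tcp_rot": TCP orientation; "ft_force": force on the tool from outside, world axes, zero at the start; "torque": the same for the moment, N m; "opening": finger opening in m; "grasp_force": force on a finger pad.
Only numpy, scipy, OpenCV 4.12 (cv2) and the standard library are available. Lean on these libraries where they do the work, as an engineer would, in place of code of your own. Each camera call takes 0.05 s, during which the arm holds its last target. There are 200 camera calls.

## Working session

There is one attempt and no reset: what is moved stays moved. The work goes in short steps, each a Python script; the robot and the scene stay as the last script left them, time stands still between calls to the robot, and variables do not carry over. Pictures are saved under pics/ and viewed, at most 10 in all, crops included, and the job is handed in when it is done.

```bash
mkdir -p pics; ls; python3 - <<'E'
from plant import *
import cv2,numpy as np
o=observe();print(o["time_s"],o["tcp_rot"],o["ft_force"])
for n in("scene","side"):
    im,d=get_image(n);cv2.imwrite(f"pics/{n}0.png",im[:,:,::-1]);np.savez(f"pics/{n}0.npz",im=im,d=d,**get_calibration(n))
E
```

```text
pics
0.0 [-3.13970179e+00 -2.32676252e-04  2.74979665e+00] [-0.36582862 -0.17555882 -0.00685501]
```

View pics/scene0.png

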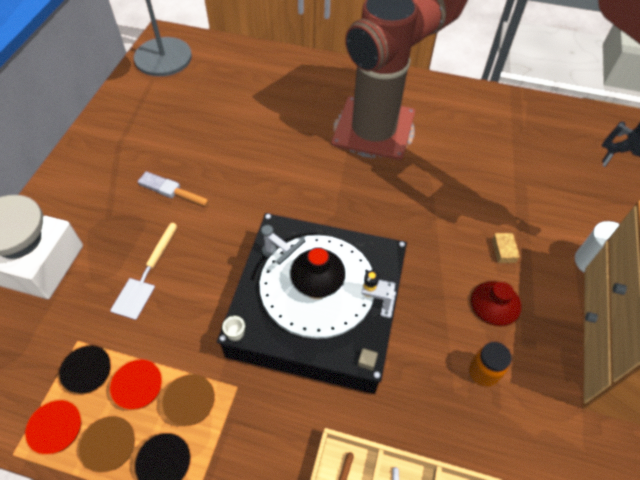

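View pics/side0.png

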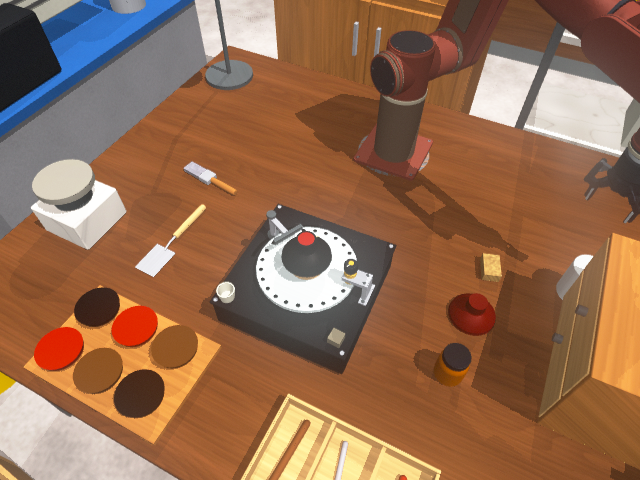

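The scene view shows the foot's top at (318,257), the knob at (372,277), the rest bar at (290,250), the cup at (233,328), and the stone at (368,358). The stripe is hidden.

```bash
cat > h.py <<'E'
from plant import *
import cv2,numpy as np
def ray(K,T,u,v,z):
    d=T[:3,:3]@np.linalg.solve(K,[u,v,1.]);return T[:3,3]+d*(z-T[2,3])/d[2]
def pr(K,T,p):
    c=np.linalg.inv(T)@np.append(p,1);c=K@c[:3];return c[:2]/c[2]
E
python3 - <<'E'
from h import *
for n,P in(("scene",dict(foot=(318,256,.233),knob=(372,274,.205),c1=(268,216,.107),c2=(403,243,.107),c3=(377,376,.107),c4=(224,338,.107),rest=(290,249,.188))),("side",dict(foot=(306,239,.233),knob=(351,264,.205),rest=(288,235,.188)))):
    a=np.load(f"pics/{n}0.npz");print(n,a["world_from_camera"][:3,3])
    for k,(u,v,z) in P.items(): print(k,ray(a["intrinsics"],a["world_from_camera"],u,v,z).round(3))
o=observe();T=get_calibration("wrist")["world_from_camera"]
import scipy.spatial.transform as s
R=s.Rotation.from_euler("xyz",o["tcp_rot"]).as_matrix()
print("cam in tool",R.T@(T[:3,3]-o["eef_pos"]),(R.T@T[:3,:3]).round(2),get_calibration("wrist")["intrinsics"])
E
```

```text
scene [1.15128768 0.14218645 1.10223793]
foot [0.614 0.003 0.233]
knob [0.608 0.11  0.205]
c1 [ 0.463 -0.159  0.107]
c2 [0.45  0.156 0.107]
c3 [0.769 0.166 0.107]
c4 [ 0.777 -0.146  0.107]
rest [ 0.586 -0.064  0.188]
side [1.17508844 0.31317757 1.04510266]
foot [0.614 0.002 0.233]
knob [0.612 0.11  0.205]
rest [ 0.591 -0.058  0.188]
cam in tool [ 0.06991336 -0.00105473 -0.14364476] [[ 0.   -0.96 -0.28]
 [ 1.    0.    0.  ]
 [-0.   -0.28  0.96]] [[349.18597834   0.         316.56076467]
 [  0.         349.18597834 243.62947191]
 [  0.           0.           1.        ]]
```

```bash
python3 - <<'E'
from h import *
movep([0.50,0.035,0.36],[np.pi,0,np.pi]);
c=get_calibration("wrist");im,d=get_image("wrist");cv2.imwrite("pics/w1.png",im[:,:,::-1]);np.savez("pics/w1.npz",im=im,d=d,**c)
print(observe()["time_s"],observe()["q"],observe()["ft_force"])
for p in([.612,.11,.205],[.614,.003,.233],[.59,-.06,.188]): print(pr(c["intrinsics"],c["world_from_camera"],p))
for yaw in np.arange(-3,3.2,.5):
    q=inverse_kinematics([.612,.11,.18],[np.pi,0,yaw]);print(yaw,None if q is None else np.round(q,2))
E
```

```text
2.35 [-8.62856403e-02 -1.32686460e-01  1.65432840e+00  1.65331299e-04
  1.62038798e+00 -1.65812001e+00] [ 0.06938503  0.85362637 -0.10308329]
[394.27455349 340.05457904]
[280.65341612 358.85682235]
[221.146724   310.92852008]
-3.0 [ 0.05  0.25  1.59  0.    1.3  -1.66]
-2.5 [ 0.05  0.25  1.59  0.    1.3  -2.16]
-2.0 [ 0.05  0.25  1.59  0.    1.3  -2.66]
-1.5 None
-1.0 [ 0.05  0.25  1.59 -0.    1.3   2.62]
-0.5 [ 0.05  0.25  1.59 -0.    1.3   2.12]
0.0 [ 0.05  0.25  1.59 -0.    1.3   1.62]
0.5 [ 0.05  0.25  1.59 -0.    1.3   1.12]
1.0 [ 0.05  0.25  1.59 -0.    1.3   0.62]
1.5 [ 0.05  0.25  1.59 -0.    1.3   0.12]
2.0 [ 0.05  0.25  1.59  0.    1.3  -0.38]
2.5 [ 0.05  0.25  1.59  0.    1.3  -0.88]
3.0 [ 0.05  0.25  1.59  0.    1.3  -1.38]
```

View pics/w1.png

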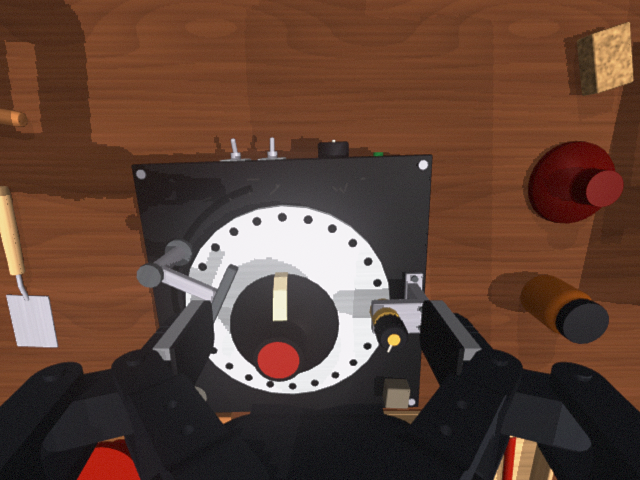

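The wrist view shows the knob's top at (394,340), the foot's top at (278,360), the stripe from rim (281,275) to (280,320), and the rest bar's bowl-side edge from about (213,315) to (238,266).

```bash
python3 - <<'E'
from h import *
a=np.load("pics/w1.npz");K,T=a["intrinsics"],a["world_from_camera"]
im=a["im"].astype(int);d=a["d"]
for k,(u,v,z) in dict(foot=(278,360,.233),knob=(394,340,.205),patch=(281,275,.172),r1=(238,266,.188),r2=(213,318,.188),c1=(140,174,.107),c2=(423,165,.107)).items(): print(k,ray(K,T,u,v,z).round(4))
def pts(m):
    v,u=np.nonzero(m&(d>0));return (T[:3,:3]@(np.linalg.solve(K,np.c_[u,v,np.ones(len(u))].T)*d[v,u])+T[:3,3:]).T
r=(im[:,:,0]>120)&(im[:,:,1]<60);r[:330]=0;r[390:]=0;r[:,:250]=0;r[:,310:]=0
P=pts(r);print("foot",P.mean(0),P.min(0),P.max(0))
m=np.zeros(d.shape,bool);m[300:355,360:420]=1;P=pts(m)
for lo,hi in((.197,.215),(.18,.197)):
    Q=P[(P[:,2]>lo)&(P[:,2]<hi)];print("knob",len(Q),Q.mean(0).round(4),Q.min(0).round(4),Q.max(0).round(4))
s=(im.min(2)>120)&(im[:,:,0]-im[:,:,2]>15);s[:270]=0;s[325:]=0;s[:,:265]=0;s[:,295:]=0
P=pts(s);print("stripe",P[P[:,2]<.178].mean(0).round(4))
E
```

```text
foot [6.152e-01 6.000e-04 2.330e-01]
knob [0.6119 0.1097 0.205 ]
patch [ 0.5579 -0.0012  0.172 ]
r1 [ 0.5426 -0.0404  0.188 ]
r2 [ 0.5978 -0.0687  0.188 ]
c1 [ 0.4629 -0.1626  0.107 ]
c2 [0.4524 0.1527 0.107 ]
foot [0.61406004 0.00085944 0.23464653] [ 0.59552339 -0.01744767  0.23172357] [0.63258996 0.01864153 0.23645427]
knob 763 [0.6073 0.1075 0.2049] [0.594  0.0931 0.1971] [0.6243 0.1239 0.2088]
knob 219 [0.5992 0.1043 0.1902] [0.5943 0.093  0.1817] [0.6136 0.1224 0.197 ]
stripe [ 0.5559 -0.0014  0.1737]
```

```bash
python3 - <<'E'
from h import *
X,Y=.610,.1085
gripper_to(.052,30)
movep([X,Y,.27],[np.pi,0,-.9])
print(observe()["time_s"],observe()["q"])
print(move_l([X,Y,.177],.08,max_force=6))
hold(.2);o=observe();print(o["time_s"],o["eef_pos"],o["ft_force"],o["torque"])
c=get_calibration("wrist");im,d=get_image("wrist");cv2.imwrite("pics/w2.png",im[:,:,::-1])
gripper_to(.02,30);hold(.2);o=observe();print(o["time_s"],o["eef_pos"],o["ft_force"],o["torque"],o["opening"],o["grasp_force"])
t=observe()["time_s"];move_l([X,Y,.1775],.01);o=observe();print(o["time_s"]-t,o["eef_pos"],o["ft_force"],o["torque"])
E
```

```text
6.2583 [ 4.87768639e-02  1.85192266e-01  1.49465017e+00 -1.09455121e-05
  1.46167586e+00  2.51940369e+00]
False
7.775 [0.61029208 0.10852447 0.17755595] [ 0.06889333 -0.23852827 -0.68888107] [-0.01037813 -0.01788668 -0.00276754]
8.3417 [0.61065    0.10893993 0.17742332] [3.82307708 3.86942306 0.6918369 ] [ 0.54510945 -0.68735996 -0.0384452 ] 0.02934395521000237 30.745079219341278
0.25 [0.61058524 0.1089315  0.17745459] [ 4.61201341  3.3798497  -1.42869313] [ 0.60064236 -0.77936503 -0.04182696]
```

View pics/w2.png

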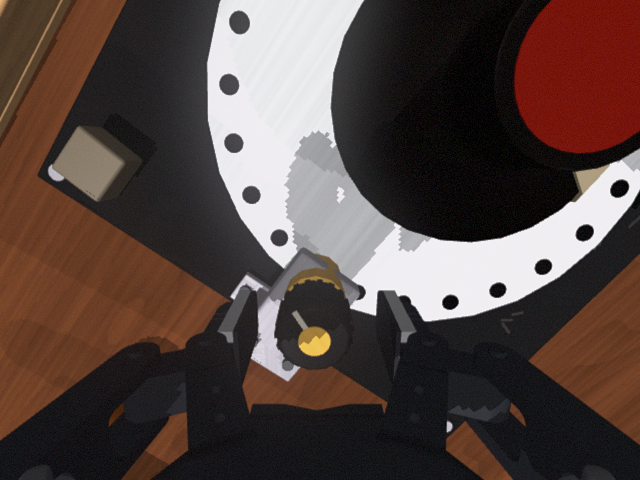

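```bash
cat >> h.py <<'E'
def ft(n=4):
    F=[]
    for _ in range(n): hold(.02);o=observe();F.append(np.r_[o["ft_force"],o["torque"]])
    return np.mean(F,0),o
E
python3 - <<'E'
from h import *
X,Y=.6108,.1092;z=.1775
for i in range(40):
    f,o=ft(3)
    if i%2==0: print(round(z,5),o["eef_pos"].round(5) if hasattr(o["eef_pos"],"round") else o["eef_pos"],f.round(2),round(o["time_s"],2))
    if f[2]<-9: break
    z+=.0005 if f[2]>-7.2 else .0002
    move_l([X,Y,z],.01)
f,o=ft(6);print("end",z,o["eef_pos"],f.round(2),o["time_s"],o["opening"])
np.save("z.npy",[X,Y,z,-.9])
E
```

```text
0.1775 [0.61059 0.10895 0.17747] [ 4.98  2.97 -2.18  0.57 -0.81 -0.01] 8.64
0.1785 [0.61062 0.10912 0.17807] [ 4.54  1.1  -5.55  0.27 -0.8  -0.01] 9.26
0.1795 [0.61069 0.10915 0.17949] [ 3.92  0.92 -5.23  0.22 -0.63 -0.01] 9.86
0.1805 [0.61073 0.10917 0.18051] [ 2.97  0.84 -6.06  0.15 -0.53 -0.01] 10.46
0.1815 [0.61074 0.10917 0.18152] [ 2.73  0.79 -6.4   0.11 -0.46  0.02] 11.06
0.1825 [0.61076 0.10917 0.1825 ] [ 2.48  0.81 -6.32  0.1  -0.41  0.01] 11.66
0.1835 [0.61076 0.10922 0.18349] [ 2.27  0.65 -6.58  0.06 -0.42  0.01] 12.26
0.1845 [0.61079 0.1092  0.18454] [ 2.37  0.64 -6.37  0.05 -0.37 -0.01] 12.86
0.1855 [0.61081 0.10919 0.18554] [ 2.33  0.41 -6.61  0.09 -0.4  -0.01] 13.46
0.1865 [0.61079 0.1092  0.18639] [ 2.46  0.65 -7.55  0.09 -0.47 -0.03] 14.06
end 0.1867 [0.6107263  0.10917872 0.18647327] [ 3.83  0.54 -9.78  0.1  -0.6  -0.01] 14.4583 0.029260389169431782
```

```bash
cat > wind.py <<'E'
from h import *
import sys
X,Y,z,yaw=np.load("z.npy");N=int(sys.argv[1]);ff=float(sys.argv[2]);TG=-10.5;hit=0
f,o=ft();b=f[5]
for i in range(N):
    st=.08 if z<.1905 else .05
    yaw+=st;z+=ff*st*.0035
    move_l([X,Y,z],.03,rotation=[np.pi,0,yaw]);f0,o=ft(2)
    f=f0;n=0
    while abs(f[2]-TG)>1.5 and n<3:
        z+=np.clip((TG-f[2])*-7e-5,-.0004,.0004);n+=1
        X-=-np.clip(f[0]*3e-5,-1e-4,1e-4);Y+=np.clip(f[1]*3e-5,-1e-4,1e-4)
        move_l([X,Y,z],.02);f,o=ft(2)
    if f0[2]-TG>1.8 and n: ff=min(1,ff+.25)
    elif f0[2]-TG<-1.8: ff=max(0,ff-.25)
    X+=np.clip(f[0]*3e-5,-1e-4,1e-4);Y+=np.clip(f[1]*3e-5,-1e-4,1e-4)
    print(round(yaw,2),"z%.2f"%(z*1e3),"eef%.2f"%(o["eef_pos"][2]*1e3),f0.round(2)[[2,5]],f.round(2)[[0,1,2,5]],ff,n,round(o["time_s"],2))
    hit=hit+1 if abs(f[5])>.085 else 0
    if hit>=2 or abs(f[5])>.15 or f[2]<-16: print("STOP");break
np.save("z.npy",[X,Y,z,yaw]);print(X,Y,o["q"],o["opening"],ff)
E
python3 wind.py 10 0
```

```text
-0.82 z187.00 eef186.84 [-8.42  0.03] [ 2.57  0.23 -9.41 -0.07] 0.25 2 15.38
-0.74 z187.18 eef187.07 [-8.95  0.04] [ 1.27  0.82 -9.47 -0.03] 0.25 1 15.94
-0.66 z187.57 eef187.38 [-7.86  0.1 ] [-0.1  -0.21 -9.12 -0.06] 0.5 2 16.79
-0.58 z187.84 eef187.72 [-8.69  0.1 ] [-0.02  0.79 -9.23  0.01] 0.75 1 17.36
-0.5 z188.05 eef187.99 [-9.9   0.03] [ 0.26  1.   -9.9   0.03] 0.75 0 17.64
-0.42 z188.26 eef188.26 [-9.29  0.06] [ 0.25  0.52 -9.29  0.06] 0.75 0 17.93
-0.34 z188.47 eef188.50 [-9.75  0.07] [-0.95  1.05 -9.75  0.07] 0.75 0 18.21
-0.26 z188.89 eef188.83 [-8.99  0.05] [ 0.74  0.91 -9.71 -0.05] 0.75 2 19.06
-0.18 z189.10 eef189.08 [-9.33  0.07] [ 0.14  0.34 -9.33  0.07] 0.75 0 19.34
-0.1 z189.31 eef189.34 [-9.69  0.04] [-0.14  0.55 -9.69  0.04] 0.75 0 19.62
0.6111412711392463 0.1095645219712253 [ 5.04434398e-02  2.41944574e-01  1.58116535e+00 -4.52295206e-05
  1.31843906e+00  1.72432355e+00] 0.029209543871396758 0.75
```

```bash
python3 wind.py 30 0.9
```

```text
-0.02 z189.56 eef189.63 [-9.03  0.07] [-0.54  0.53 -9.03  0.07] 0.9 0 19.98
0.06 z189.93 eef189.90 [-8.85  0.12] [-0.57  0.79 -9.01 -0.03] 0.9 1 20.54
0.14 z190.18 eef190.17 [-9.59  0.09] [-0.4   0.7  -9.59  0.09] 0.9 0 20.82
0.22 z190.44 eef190.45 [-9.48  0.09] [-0.02 -0.02 -9.48  0.09] 0.9 0 21.11
STOP
0.6110932219147523 0.10963875145626292 [ 5.06043695e-02  2.40927551e-01  1.58022344e+00 -5.37483850e-06
  1.32041613e+00  1.40454185e+00] 0.028850474437098962 0.9
```

```bash
sed -i 's/abs(f\[5\])>.085/abs(f[5])>.13/;s/abs(f\[5\])>.15/abs(f[5])>.2/' wind.py; python3 wind.py 24 0.95
```

```text
0.3 z190.82 eef190.74 [-8.81  0.07] [-0.09  0.43 -9.42 -0.04] 0.95 1 21.74
0.35 z190.99 eef190.92 [-10.69   0.07] [  0.03   0.92 -10.69   0.07] 0.95 0 22.02
0.4 z191.15 eef191.13 [-10.21   0.09] [  0.64   0.97 -10.21   0.09] 0.95 0 22.31
0.45 z191.32 eef191.28 [-9.71  0.06] [ 0.04  0.92 -9.71  0.06] 0.95 0 22.59
0.5 z191.48 eef191.49 [-9.99  0.07] [-0.82  0.19 -9.99  0.07] 0.95 0 22.88
0.55 z191.65 eef191.62 [-10.18   0.05] [ -1.08   0.84 -10.18   0.05] 0.95 0 23.16
0.6 z191.82 eef191.76 [-9.9   0.06] [-0.03  0.48 -9.9   0.06] 0.95 0 23.44
0.65 z191.98 eef191.99 [-10.02   0.1 ] [ -0.64   0.17 -10.02   0.1 ] 0.95 0 23.73
0.7 z192.15 eef192.15 [-10.37   0.1 ] [ -1.13   0.76 -10.37   0.1 ] 0.95 0 24.01
0.75 z192.32 eef192.34 [-9.46  0.06] [-0.48 -0.22 -9.46  0.06] 0.95 0 24.29
0.8 z192.48 eef192.47 [-10.28   0.11] [-4.900e-01  1.000e-02 -1.028e+01  1.100e-01] 0.95 0 24.57
0.85 z192.65 eef192.66 [-10.17   0.08] [ -0.96   0.65 -10.17   0.08] 0.95 0 24.86
0.9 z192.81 eef192.84 [-9.98  0.06] [-0.69  0.37 -9.98  0.06] 0.95 0 25.14
0.95 z192.98 eef193.01 [-10.06   0.13] [ -0.52  -0.11 -10.06 
[... 249 characters left out ...]
15 z193.65 eef193.65 [-9.03  0.04] [-0.85  0.11 -9.03  0.04] 0.95 0 26.56
1.2 z193.81 eef193.85 [-10.     0.04] [ -0.63   0.68 -10.     0.04] 0.95 0 26.84
1.25 z193.98 eef193.99 [-9.76  0.07] [-0.77  0.46 -9.76  0.07] 0.95 0 27.12
1.3 z194.14 eef194.16 [-9.4   0.03] [-0.96  0.97 -9.4   0.03] 0.95 0 27.41
1.35 z194.31 eef194.36 [-9.8   0.11] [-0.51  0.01 -9.8   0.11] 0.95 0 27.69
1.4 z194.60 eef194.51 [-8.76  0.02] [ -0.75  -0.04 -10.    -0.01] 0.95 1 28.26
1.45 z194.76 eef194.73 [-10.4    0.06] [ -0.26   0.35 -10.4    0.06] 0.95 0 28.54
0.6107601228978753 0.10994753168424774 [5.12663293e-02 2.36833029e-01 1.57684676e+00 2.15041244e-04
 1.32771634e+00 1.73347565e-01] 0.028942412306593734 0.95
```

```bash
python3 - <<'E'
from h import *
out=[]
for n in("scene","side"):
    c=get_calibration(n);im,d=get_image(n);u,v=pr(c["intrinsics"],c["world_from_camera"],[.611,.1095,.19]).astype(int)
    out.append(cv2.resize(im[v-30:v+30,u-40:u+40,::-1],(400,300),interpolation=cv2.INTER_CUBIC))
c=get_calibration("wrist");im,d=get_image("wrist");out.append(cv2.resize(im[240:390,216:416,::-1],(400,300)))
out.append(out[0]*0)
cv2.imwrite("pics/k3.png",np.vstack([np.hstack(out[:2]),np.hstack(out[2:])]))
E
```

```text
(no output)
```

View pics/k3.png

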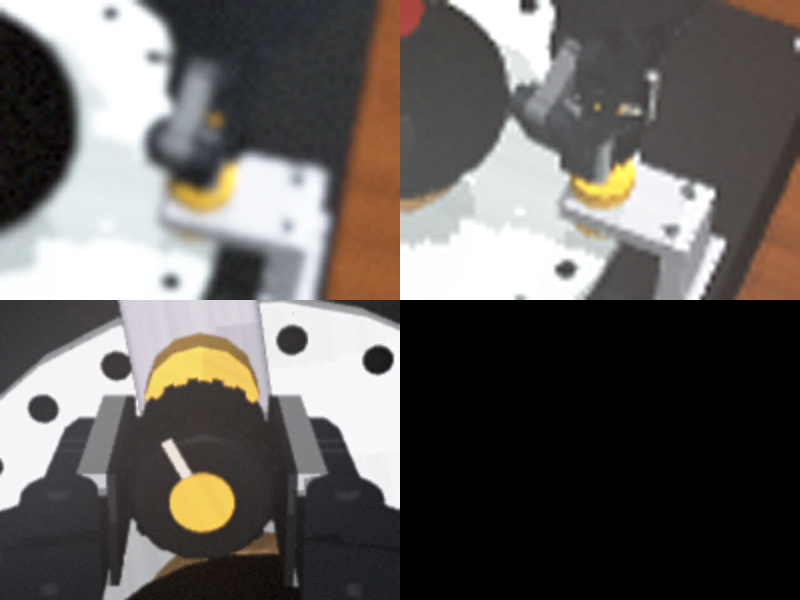

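The knob has turned with the hand: its white line sits the same way between the pads as before. I'll measure the knob's top height from depth.

```bash
python3 - <<'E'
from h import *
c=get_calibration("wrist");im,d=get_image("wrist");K,T=c["intrinsics"],c["world_from_camera"]
v,u=np.mgrid[335:350,310:325];v=v.ravel();u=u.ravel()
P=(T[:3,:3]@(np.linalg.solve(K,np.c_[u,v,np.ones(len(u))].T)*d[v,u])+T[:3,3:]).T
print(np.median(P,0))
v,u=np.mgrid[285:288,311:322];v=v.ravel();u=u.ravel()
for vv in range(255,340,6):
  p=T[:3,:3]@np.linalg.solve(K,[317,vv,1.])*d[vv,317]+T[:3,3];print(vv,p.round(4),im[vv,317])
E
```

```text
[0.61065539 0.10825492 0.22374127]
255 [0.6126 0.1238 0.1675] [223 220 229]
261 [0.6124 0.1225 0.1733] [162 127  75]
267 [0.6122 0.121  0.1778] [245 210 102]
273 [0.6118 0.1177 0.1772] [245 210 101]
279 [0.6115 0.1149 0.1781] [252 212 101]
285 [0.6125 0.1231 0.2054] [63 56 56]
291 [0.6125 0.1236 0.2127] [63 54 54]
297 [0.6125 0.1233 0.2174] [60 54 51]
303 [0.6123 0.1225 0.2208] [61 56 57]
309 [0.6122 0.1208 0.2224] [79 74 74]
315 [0.6119 0.1191 0.2237] [61 54 51]
321 [0.6117 0.1168 0.2239] [58 52 49]
327 [0.6113 0.1139 0.223 ] [232 182  83]
333 [0.6111 0.1121 0.2241] [245 205  93]
339 [0.6108 0.1099 0.2246] [247 213  94]
```

```bash
python3 wind.py 8 0.8
```

```text
1.5 z194.90 eef194.95 [-10.98  -0.08] [ -0.06   1.12 -10.98  -0.08] 0.8 0 29.09
1.55 z195.04 eef195.15 [-9.7   0.06] [-1.12  0.37 -9.7   0.06] 0.8 0 29.38
1.6 z195.41 eef195.32 [-8.95  0.07] [-0.93 -0.35 -9.18 -0.07] 0.8 2 30.23
1.65 z195.55 eef195.54 [-9.7  -0.15] [ 0.22 -0.43 -9.7  -0.15] 0.8 0 30.51
1.7 z195.69 eef195.77 [-9.27  0.06] [-0.62  0.74 -9.27  0.06] 0.8 0 30.79
1.75 z195.83 eef195.97 [-9.15  0.07] [-1.24  0.23 -9.15  0.07] 0.8 0 31.07
1.8 z196.25 eef196.18 [-8.24 -0.13] [ 0.24  0.81 -9.74 -0.25] 1 2 31.93
STOP
0.6105745002926463 0.11004336940614669 [ 5.12638802e-02  2.35262574e-01  1.57590733e+00  8.75270877e-05
  1.33030392e+00 -1.77786053e-01] 0.02924806596784597 1
```

```bash
python3 - <<'E'
from h import *
f,o=ft(8);print(f.round(2))
c=get_calibration("wrist");im,d=get_image("wrist");K,T=c["intrinsics"],c["world_from_camera"]
P=[]
for v in range(315,350,3):
  for u in range(305,330,3):P.append(T[:3,:3]@np.linalg.solve(K,[u,v,1.])*d[v,u]+T[:3,3])
print(np.median(P,0))
w=im[270:370,246:386].min(2)>150;v,u=np.nonzero(w);print(len(v),u.mean()+246,v.mean()+270)
cv2.imwrite("pics/k4.png",cv2.resize(im[240:390,216:416,::-1],(400,300)))
E
```

```text
[ 0.58  0.94 -9.86  0.21 -0.22 -0.22]
[0.61001096 0.11164518 0.22352809]
2443 314.0442079410561 295.99959066721243
```

View pics/k4.png

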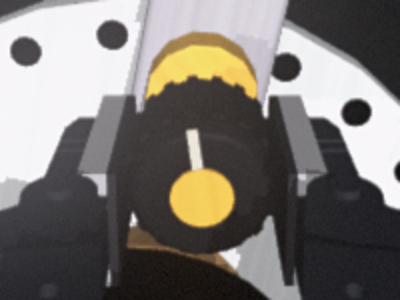

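The white line has slipped about 25° against the hand while the knob's height stayed the same, so the screw is at its stop. Next I'll ease off, release and look at the screw and the rest.

```bash
python3 - <<'E'
from h import *
X,Y,z,yaw=np.load("z.npy")
for _ in range(6):
    f,o=ft(3);print(f.round(2)[[2,5]])
    if f[2]>-6.8: break
    z-=.0002;move_l([X,Y,z],.02)
gripper_to(.052,40);hold(.1)
move_l([X,Y,.30],.12)
movep([.56,.03,.36],[np.pi,0,np.pi*.5])
c=get_calibration("wrist");im,d=get_image("wrist");K,T=c["intrinsics"],c["world_from_camera"]
cv2.imwrite("pics/w5.png",im[:,:,::-1]);np.savez("pics/w5.npz",im=im,d=d,**c)
for p in([.6108,.1095,.22],[.614,.002,.233],[.58,-.06,.188],[.556,-.001,.172]): print(pr(K,T,p))
print(observe()["time_s"],observe()["ft_force"])
s=get_image("side");c=get_calibration("side");u,v=pr(c["intrinsics"],c["world_from_camera"],[.611,.1095,.19]).astype(int)
a=cv2.resize(s[0][v-30:v+30,u-40:u+40,::-1],(400,300),interpolation=cv2.INTER_CUBIC)
cv2.imwrite("pics/w5b.png",np.vstack([im[:,:,::-1][:300],np.hstack([a,np.zeros((300,240,3),np.uint8)])]))
E
```

```text
[-9.73 -0.25]
[-8.95 -0.25]
[-8.09 -0.23]
[-7.31 -0.21]
[-7.44 -0.2 ]
[-7.02 -0.19]
[382.86392621 128.71531926]
[382.75171334 265.84071122]
[336.97373707 309.47774501]
[312.82724031 247.96168647]
35.9583 [-0.07479514  0.61705165 -0.04190159]
```

View pics/w5.png

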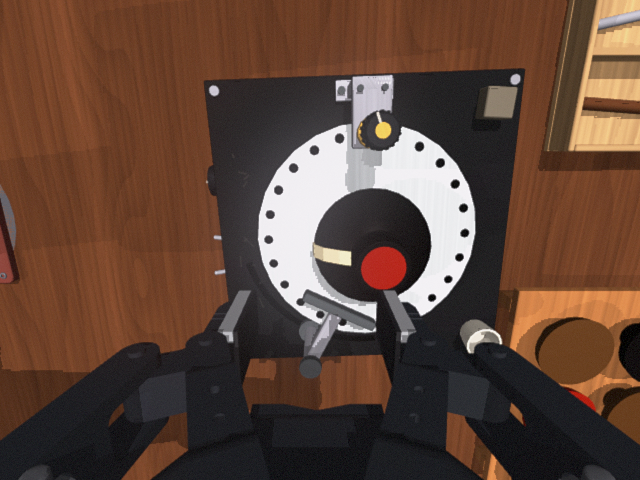

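View pics/w5b.png

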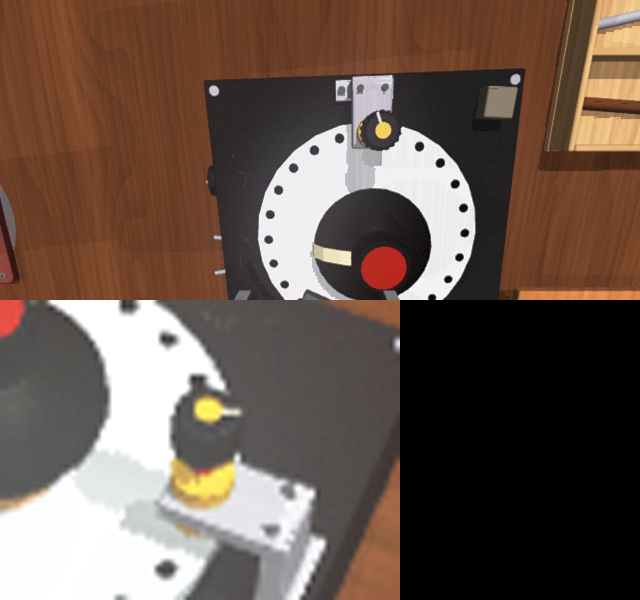

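The side crop shows the red band above the collar, so the screw is parked. The wrist view shows the foot at (384,268), the stripe's outer end at (315,253), and the rest bar's bowl-side edge from (306,291) to (376,321). Now I'll compute the turn, grip the foot and turn it.

```bash
python3 - <<'E'
from h import *
a=np.load("pics/w5.npz");K,T=a["intrinsics"],a["world_from_camera"]
A=np.array([.6142,.0018])
f=ray(K,T,384,268,.233);p=ray(K,T,315,253,.172);r1=ray(K,T,306,291,.187);r2=ray(K,T,376,321,.187);m=(r1+r2)/2
print(f,p,r1,r2,np.linalg.norm(r1-r2));ang=lambda q:np.arctan2(*(q[:2]-A)[::-1])
nrm=np.arctan2(-(r2-r1)[0],(r2-r1)[1])
print("dist",np.linalg.norm(p[:2]-A),np.linalg.norm(m[:2]-A),"ang",ang(p),ang(m),nrm,nrm+np.pi)
E
```

```text
[6.15125685e-01 1.18902432e-04 2.33000000e-01] [ 0.55814914 -0.00623377  0.172     ] [ 0.54935055 -0.04057562  0.187     ] [ 0.61957096 -0.07325233  0.187     ] 0.07745109724745161
dist 0.05662367550426019 0.06581605912617508 ang -2.9992323058642354 -2.0396387249210566 -2.00633757318369 1.135255080406103
```

```bash
python3 - <<'E'
from h import *
X,Y,y0=.6144,.0015,.9
gripper_to(.066,40)
movep([X,Y,.29],[np.pi,0,y0])
print(move_l([X,Y,.211],.1,max_force=8))
f,o=ft();print(o["time_s"],o["eef_pos"],f.round(2))
gripper_to(.03,40);f,o=ft();print(o["eef_pos"],f.round(2),o["opening"],o["grasp_force"])
X=o["eef_pos"][0];Y=o["eef_pos"][1]
for k in range(1,8):
    move_l([X,Y,.211],.05,rotation=[np.pi,0,y0+.14*k]);f,o=ft(2)
    X+=np.clip(f[0]*4e-5,-3e-4,3e-4);Y+=np.clip(f[1]*4e-5,-3e-4,3e-4)
    print(f.round(2),o["time_s"])
gripper_to(.066);move_l([X,Y,.29],.12)
movep([.56,.03,.36],[np.pi,0,np.pi*.5])
c=get_calibration("wrist");im,d=get_image("wrist");K,T=c["intrinsics"],c["world_from_camera"]
cv2.imwrite("pics/w6.png",im[:,:,::-1]);np.savez("pics/w6.npz",im=im,d=d,**c);print(observe()["time_s"],X,Y)
E
```

```text
False
37.9583 [0.61507014 0.00140534 0.21214552] [ 0.11 -0.04  0.22  0.    0.    0.02]
[0.61450457 0.00171945 0.21223452] [-2.92  0.86  5.27  0.28  0.64  0.04] 0.045141521112403625 41.57514708582312
[-2.71  0.28  5.63  0.15  0.71  0.08] 38.6667
[-3.01  0.61  5.57  0.15  0.66  0.1 ] 38.9917
[-2.72  0.37  5.5   0.12  0.61  0.08] 39.3167
[-2.44  0.83  5.03  0.11  0.56  0.09] 39.6417
[-1.48  0.56  5.16  0.09  0.53  0.11] 39.9667
[-1.65  0.02  5.24  0.04  0.51  0.08] 40.2917
[-2.69  0.45  4.82  0.03  0.45  0.1 ] 40.6167
42.275 0.6138365371509024 0.0018442182164827747
```

View pics/w6.png

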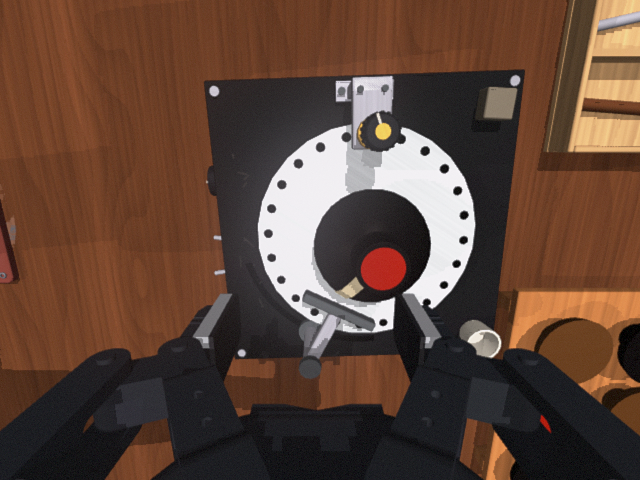

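The stripe now runs from (356,282) to the bar at (344,297), near the bar's middle at (341,306). I'll check its angle with depth.

```bash
python3 - <<'E'
from h import *
a=np.load("pics/w6.npz");K,T,im,d=a["intrinsics"],a["world_from_camera"],a["im"].astype(int),a["d"]
A=np.array([.6144,.0015])
m=(im[:,:,0]-im[:,:,2]>25)&(im[:,:,0]>100)&(im[:,:,1]>80);m[:276]=0;m[300:]=0;m[:,:335]=0;m[:,366:]=0
v,u=np.nonzero(m&(d>0));P=(T[:3,:3]@(np.linalg.solve(K,np.c_[u,v,np.ones(len(u))].T)*d[v,u])+T[:3,3:]).T
q=P[:,:2]-A;r=np.hypot(*q.T);t=np.arctan2(q[:,1],q[:,0])
for lo in(.025,.035,.042,.048): 
    k=(r>lo)&(r<lo+.009);print(lo,k.sum(),np.median(t[k]) if k.any() else 0,P[k,2].mean())
E
```

```text
0.025 60 -2.193277989118643 0.20398677937739793
0.035 101 -2.121464138460006 0.19886798374723413
0.042 89 -2.126997683636884 0.1938381315393906
0.048 69 -2.1311660570213875 0.18758980177668913
```

The patch is at about -2.13 rad and the rest at about -2.02. That is within tolerance, but a +0.1 rad correction is cheap.

```bash
python3 - <<'E'
from h import *
X,Y,y0=.6141,.0018,1.5
movep([X,Y,.29],[np.pi,0,y0]);print(move_l([X,Y,.211],.1,max_force=8))
gripper_to(.03,40)
move_l([X,Y,.211],.05,rotation=[np.pi,0,y0+.11]);hold(.1)
gripper_to(.066);move_l([X,Y,.29],.12)
movep([.56,.03,.36],[np.pi,0,np.pi*.5])
c=get_calibration("wrist");im,d=get_image("wrist");K,T=c["intrinsics"],c["world_from_camera"];im=im.astype(int)
A=np.array([.6144,.0015])
m=(im[:,:,0]-im[:,:,2]>25)&(im[:,:,0]>100)&(im[:,:,1]>80);m[:276]=0;m[300:]=0;m[:,:335]=0;m[:,372:]=0
v,u=np.nonzero(m&(d>0));P=(T[:3,:3]@(np.linalg.solve(K,np.c_[u,v,np.ones(len(u))].T)*d[v,u])+T[:3,3:]).T
q=P[:,:2]-A;r=np.hypot(*q.T);t=np.arctan2(q[:,1],q[:,0]);k=(r>.035)&(r<.056);print(k.sum(),np.median(t[k]))
kz=[(T[:3,:3]@np.linalg.solve(K,[uu,vv,1.])*d[vv,uu]+T[:3,3])[2] for uu in range(378,388,2) for vv in range(126,136,2)];print("knob top",np.median(kz),observe()["time_s"])
E
```

```text
False
192 -2.0174844668193526
knob top 0.2220387362442514 46.0083
```

The stripe is at -2.02 rad, in line with the rest. The knob's top is still up at 222 mm, and the arm is clear.

```bash
python3 -c "
from plant import *
print(job_done())"
```

```text
the job is handed in; nothing more can be done
None
```

The job is handed in at about 46 s of robot time: the index screw is parked at its stop with its red band showing, the stripe faces the middle of the tool rest (about −2.02 rad, rest at −2.02 to −2.04), and nothing else was touched.

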